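# Stand up the fallen bottle and hold it over the drip tray

### The arm

A 6-joint arm with a two-finger parallel gripper is mounted at the origin on the work surface; the furniture and walls round the work are solid. World frame = base frame: x ahead of the robot, y to its left, z up, the work surface at z = 0. Lengths are in m, angles in rad, forces in N, time in s.
With the tool pointing down it reaches from about 0.35 to 0.975 m from the base axis. Payload 7.1 kg.
Tool frame: the origin (TCP) lies on the centre line of the jaws, within the pads' length; the fingertips stand 19 mm ahead of it and the grasp point (between the pads) is the TCP (manip.finger_overhang is the distance from the TCP to the fingertips, in m); z points along the fingers, y is the line along which they close (so a half turn about z gives the same grasp; the last joint's range is limited). The gripper opens to 88 mm and grips with 3 to 60 N. Pads are 20 mm wide; open, the fingers measure 115 mm over their backs; the gripper's body (75 mm by 178 mm) begins 61 mm behind the grasp point.
Start: joints at [-1.274, 0.423, 1.63, -0, 1.089, -0.019], TCP at [0.194, -0.594, 0.242] pointing down, gripper open.
Joint ranges: [-3, 3], [-0.9, 2.11], [0.09, 2.58], [-1.31, 4.45], [0.11, 2.69], [-2.54, 2.54]. Speed limits (rad/s): [2.39, 2.39, 3.01, 3.14, 3.14, 3.14].

### API

Orientations are given as a unit quaternion [w, x, y, z].
In Python, from station import manip, imaging gives the robot as it stands. The module is installed in compiled form; this text tells all that it offers.
- The arm moves only by the shell command python3 -m handwheel 'ROWS'. ROWS is JSON, a list of rows, each an object of numbers: "wx", "wy", "wz": the turn, a rotation vector about the tool's x, y, z normalised to -1 to 1, where 1 is 60 degrees; "x", "y", "z": the shift along the tool's x, y, z normalised to -1 to 1, where 1 is 40 cm; "gripper": the opening, from 0 (shut) to 1 (fully open). In form: [{"wx": .., "wy": .., "wz": .., "x": .., "y": .., "z": .., "gripper": ..}, ...]. A call has 1 to 10 rows; each row is the pose to reach, as a shift and turn from the pose commanded when the call began, along the tool's axes at that moment; what a row does not reach only later rows make up. A row lasts 1/8 s, in which the tool goes at most 62.5 mm and 10.7 degrees, less where a joint would pass 70% of its speed; a pose out of reach is approached as far as the arm can. A call with a number of a shift or a turn outside -1 to 1 is refused whole. A call with a gripper value outside its range is refused whole. The fingers move at their own pace and stop on an object; the grip force is fixed at half the most. Time passes only in rows, so rows that repeat a pose let the fingers close. It gives the time, the measured TCP pose, the force, the opening and the grip force at its end, in the units of the state.
- manip.read_state(): the state, without advancing time (a new reading comes with each control period).
- imaging.read_camera(name): name is "side" or "top"; returns (picture, depth): 420x560x3 uint8, blue, green, red; 420x560 float32, m along the optical axis (not along the pixel's ray), 0 where there is no reading.
- imaging.camera_model(name): a dict with "camera_matrix" (3x3 intrinsics, pixels), "origin" and "rotation" of the camera in the world. Camera axes: x right, y down, z forward; pixel columns grow to the right and rows downward; lengths in m; the calibration is good to about 2 mm. A picture is of the moment at which its call begins. camera_model takes no time and is no camera call.
- manip.finish_job(): hands the job in; it is judged then, once.
The state is a dict: "time": time; "joint_pos": joint angles; "qvel": joint speeds; "joint_torque": joint torques, N m; "position": TCP position; "tcp_rot": TCP orientation; "wrist_force": force on the tool from outside, world axes, zero at the start; "ft_torque": the same for the moment, N m; "opening": finger opening in m; "grasp_force": force on a finger pad.
Only numpy, scipy, OpenCV 4.12 (cv2) and the standard library are available. Lean on these libraries where they do the work, as an engineer would, in place of code of your own. Each camera call takes 0.05 s, during which the arm holds its last target. There are 200 camera calls.

### The job

The small amber bottle with the black cap has fallen over on the bench. Stand it upright on the floor of the round steel drip tray without banging it down, let go so that it stands there by itself for a second, then pick it up again, lift it straight up until its base is about 10 cm above the tray, and keep it there upright and still for at least two seconds so that I can check its base for a leak. Finish while still holding it up over the tray, and leave the screw jar, the tape roll and the side cutters where they are.

Things in the scene. Friction and masses are not known exactly. Their poses are not given: they have to be found in the camera images.
- bottle: closed amber bottle with a black cap, about 70 g, 85 mm tall: round body 34 mm in diameter for the lower 60 mm, tapering to the 23 mm wide cap. Origin: centre of its base; z axis from base to cap. It starts lying on the bench, axis 17 mm above it, cap roughly towards the robot's right (-y, up to 35 degrees either way), left or right of the robot's centre line, the tray on the other side.
- drip_tray: shallow round steel drip tray, open at the top, 120 mm wide over the rim, which stands 10.5 mm above the bench; flat floor 106 mm across, 3 mm above the bench. It does not move when touched. Its origin is the centre of its underside, at bench height; z up.
- screw_jar: white plastic jar, 45 mm wide, 50 mm tall, standing on the bench beyond the work, in front of a big fixed oscilloscope that fills the bench behind it and to its left (from about x = 0.70 m on; keep the wrist clear of it); leave it alone. Origin: centre of its base.
- tape: roll of blue tape lying flat, 55 mm wide, 18 mm high, beyond the work, to the right; leave it alone. Origin: centre of its underside.
- cutters: blue-handled side cutters lying flat, 43 x 128 x 10 mm, on the robot's side of the work; leave them alone. Origin: centre of the underside, long along their y axis.
There are look-alikes about, which are no part of the job. Several things look just like the drip_tray: the one meant starts farthest from the robot's base. Of the things that look like the bottle, the larger one is meant.

How it is judged:
On the way, in this order (a step that is already met when the one before it is completed fails the run):
1. the bottle stands upright by itself on the floor of the tray, let go (angle between bottle's own z axis and vertical below 0.1 rad and horizontal distance between bottle and drip_tray below 0.04 m and z of bottle in the frame of drip_tray below 0.007 m and contact force between bottle and the arm below 0.1 N and contact force between bottle and the fingers below 0.1 N and linear speed of bottle below 0.03 m/s), for 0.4 s.
2. the bottle is held upright and still over the tray, its base 6 to 15 cm above the tray, for 2 s (angle between bottle's own z axis and vertical below 0.14 rad and horizontal distance between bottle and drip_tray below 0.06 m and z of bottle in the frame of drip_tray between 0.063 and 0.153 m and contact force between bottle and the fingers above 0.5 N and linear speed of bottle below 0.03 m/s and angular speed of bottle below 0.3 rad/s), for 1.9 s.
At the end, for the whole second after the job is handed in: The fingers hold the bottle upright (within 8 degrees) and still, its base 6 to 15 cm above the tray's floor and within 6 cm of the tray's centre seen from above, touching nothing else (all of step 2 and contact force between bottle and drip_tray below 0.05 N); the arm keeps its last pose, push and grip.
It fails at once if the screw jar is shifted by more than 2 cm (distance of screw_jar from where it was at the start of the episode above 0.02 m).
It fails at once if the tape roll is shifted by more than 2 cm (distance of tape from where it was at the start of the episode above 0.02 m).
It fails at once if the side cutters are shifted by more than 2 cm (distance of cutters from where it was at the start of the episode above 0.02 m).
It fails at once if the bottle is banged or pressed onto the tray with more than 40 N (contact force between bottle and drip_tray above 40 N).
It also fails if it takes over 58 s, if anything falls off the work surface, if the arm or the gripper's body presses on something with over 40 N, if the wrist force passes 120 N, or if a joint passes its speed limit or range.

## Working session

There is one attempt and no reset: what is moved stays moved. The work goes in short steps, Python scripts to look and compute and a shell command to move; the robot and the scene stay as the last step left them, time stands still between calls to the robot, and variables do not carry over. Pictures are saved under pics/ and viewed, at most 10 in all, crops included, and the job is handed in when it is done.

```bash
mkdir -p pics
cat > h.py <<'E'
import numpy as np, cv2
from station import manip, imaging
def cam(n):
    m=imaging.camera_model(n); return [np.array(m[k],float) for k in("camera_matrix","origin","rotation")]
def shot(n,f):
    p,d=imaging.read_camera(n); cv2.imwrite(f'pics/{f}.png',p); np.save(f'pics/{f}.npy',d); return p,d
def pt(n,d,u,v):
    K,o,R=cam(n); z=d[int(v),int(u)]; return o+R@(np.linalg.inv(K)@[u,v,1]*z)
def cloud(n,d):
    K,o,R=cam(n); v,u=np.mgrid[:d.shape[0],:d.shape[1]]
    return o+(np.stack([u,v,np.ones_like(u)],-1)*d[...,None])@np.linalg.inv(K).T@R.T
def ray(n,u,v,z):
    K,o,R=cam(n); r=R@np.linalg.inv(K)@[u,v,1]; return o+r*(z-o[2])/r[2]
E
python3 - <<'E'
from h import *
for n in('top','side'):
    p,d=shot(n,n+'0'); K,o,R=cam(n); print(n,K.round(1).tolist(),o,R.round(3).tolist())
s=manip.read_state(); print(s['position'],s['tcp_rot'],s['opening'],s['wrist_force'],manip.finger_overhang)
E
```

```text
top [[397.6, 0.0, 283.6], [0.0, 397.6, 205.8], [0.0, 0.0, 1.0]] [ 0.37813575 -0.00374742  0.92086585] [-0.063, 0.706, -0.703, 0.048]
side [[494.8, 0.0, 273.2], [0.0, 494.8, 211.3], [0.0, 0.0, 1.0]] [ 0.41512617 -0.92699603  0.68674066] [-0.46, 0.887, -0.038, 0.03]
[ 0.19398608 -0.5936496   0.24100109] [-6.57759051e-04  9.87561376e-01  1.57232594e-01 -8.81339526e-05] 0.08786487093579054 [-0.56038068  0.79832154 -0.2929892 ] 0.019
```

View pics/top0.png

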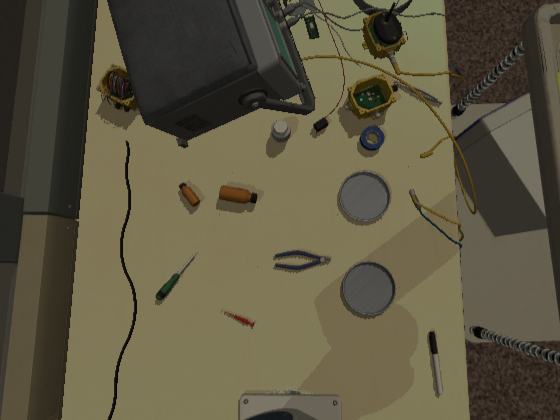

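View pics/side0.png

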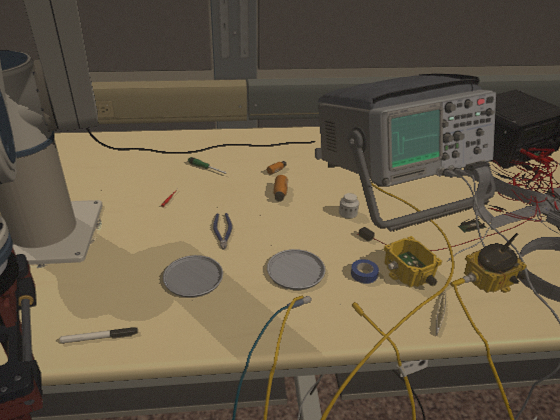

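Top view: the bottle candidates are the amber bottles at (237,195), the larger, and (189,194), the smaller. The tray candidates are at (364,196), the far one, and (368,289), the near one. I choose (237,195) and (364,196). The "rotation" is a quaternion, so I'll convert it.

```bash
sed -i 's/^def cam(n):/from scipy.spatial.transform import Rotation as Rn\ndef cam(n):/; s/    m=imaging.camera_model(n); return .*/    m=imaging.camera_model(n); return np.array(m["camera_matrix"]),np.array(m["origin"]),Rn.from_quat(m["rotation"],scalar_first=True).as_matrix()/' h.py
python3 - <<'E'
from h import *
for n,bs in (('top',[(210,260,180,212),(175,205,178,210)]),('side',[(268,292,170,203),(262,290,158,176)])):
    p=cv2.imread(f'pics/{n}0.png'); d=np.load(f'pics/{n}0.npy'); C=cloud(n,d)
    print(n,'bench',pt(n,d,*((300,320) if n=='top' else (240,300))).round(4))
    for a,b,c,e in bs:
        q=C[c:e,a:b].reshape(-1,3); q=q[(q[:,2]>.008)&(q[:,2]<.06)]
        xy=q[:,:2]; m=xy.mean(0); w,V=np.linalg.eigh(np.cov((xy-m).T)); ax=V[:,1]*-np.sign(V[1,1]); t=(xy-m)@ax; s=(xy-m)@V[:,0]
        print(' bottle',len(q),'mean',m.round(4),'axis to -y',ax.round(3),'t',t.min().round(4),t.max().round(4),'s',s.min().round(4),s.max().round(4),'zmax',np.percentile(q[:,2],[98,100]).round(4),'ends',(m+ax*t.min()).round(4),(m+ax*t.max()).round(4))
    for a,b,c,e in ([(330,398,163,228),(334,403,256,322)] if n=='top' else [(260,330,246,294),(158,228,252,300)]):
        q=C[c:e,a:b].reshape(-1,3); r=q[(q[:,2]>.008)&(q[:,2]<.03)]
        A=np.c_[2*r[:,:2],np.ones(len(r))]; s=np.linalg.lstsq(A,(r[:,:2]**2).sum(1),rcond=None)[0]
        f=q[np.hypot(*(q[:,:2]-s[:2]).T)<.04]
        print(' tray c',s[:2].round(4),'r',np.sqrt(s[2]+s[:2]@s[:2]).round(4),'rim z',np.percentile(r[:,2],95).round(4),'floor',np.median(f[:,2]).round(4))
p=cv2.imread('pics/top0.png'); q=cv2.imread('pics/side0.png')
A=cv2.resize(p[165:225,165:265],(600,360),interpolation=2); cv2.imwrite('pics/c1.png',A)
B=cv2.resize(q[150:210,230:330],(600,360),interpolation=2)
K,o,R=cam('top')
cv2.imwrite('pics/c1.png',cv2.resize(np.vstack([A,B]),(500,600)))
d=np.load('pics/top0.npy');
for k,uv in dict(jar=(281,128),tape=(372,129),scope=(250,115),cutter=(320,260)).items(): print(k,pt('top',d,*uv).round(3))
E
```

```text
top bench [ 2.643e-01 -2.240e-02 -1.000e-04]
 bottle 503 mean [0.5449 0.1232] axis to -y [-0.166 -0.986] t -0.0404 0.0442 s -0.0186 0.0153 zmax [0.0353 0.0366] ends [0.5516 0.163 ] [0.5375 0.0796]
 bottle 238 mean [0.5465 0.2345] axis to -y [-0.771 -0.636] t -0.0346 0.0262 s -0.0122 0.0113 zmax [0.0258 0.0268] ends [0.5732 0.2565] [0.5263 0.2178]
 tray c [ 0.5465 -0.1709] r 0.0577 rim z 0.0128 floor 0.003
 tray c [ 0.3379 -0.1756] r 0.0578 rim z 0.0127 floor 0.0032
side bench [ 0.4285 -0.2472  0.0015]
 bottle 325 mean [0.5438 0.1193] axis to -y [-0.019 -1.   ] t -0.1061 0.0443 s -0.022 0.0226 zmax [0.0338 0.0349] ends [0.5458 0.2254] [0.5429 0.075 ]
 bottle 144 mean [0.5466 0.2271] axis to -y [-0.519 -0.855] t -0.0405 0.0589 s -0.0472 0.021 zmax [0.0323 0.0345] ends [0.5676 0.2617] [0.5161 0.1768]
 tray c [ 0.5462 -0.1721] r 0.0581 rim z 0.0117 floor 0.0022
 tray c [ 0.3374 -0.1768] r 0.058 rim z 0.0115 floor 0.0024
jar [0.696 0.022 0.049]
tape [ 0.705 -0.193  0.016]
scope [0.746 0.099 0.002]
cutter [ 0.398 -0.068  0.009]
```

View pics/c1.png

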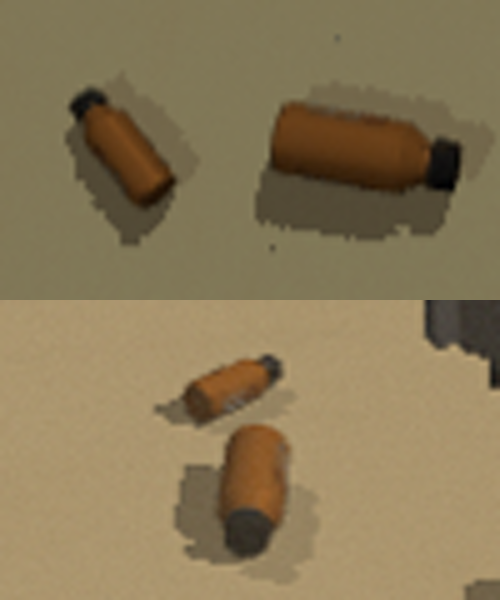

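The close crop shows that the larger bottle has its base left and cap right at top pixel (237,195), with the smaller one beyond it. The measured length of 85 mm and height of 34 mm match the target, and the far tray is at (0.546,-0.171). I'll grip with the tool tilted 45° over the cap side, then turn it 90° about the closing line to stand the bottle up.

```bash
cat >> h.py <<'E'
b=np.array([-.166,-.986,0]); b/=np.linalg.norm(b)
RD=np.c_[-b,np.cross([0,0,-1.],-b),[0,0,-1.]]
def tgt(deg): return Rn.from_matrix(RD)*Rn.from_euler('y',deg,degrees=True)
def go(pos,deg,start=None):
    """print rows numbers from the state (or start=(pos,deg)) to the pose"""
    if start: p,R=np.array(start[0]),tgt(start[1])
    else:
        s=manip.read_state(); p,R=np.array(s['position']),Rn.from_quat(s['tcp_rot'],scalar_first=True)
    d=R.inv().apply(np.array(pos)-p)/.4; w=np.degrees((R.inv()*tgt(deg)).as_rotvec())/60
    print('xyz',d.round(4),'w',w.round(4),'rows',round(np.linalg.norm(d)*.4/.0625,1),round(np.linalg.norm(w)*60/10.7,1))
E
python3 - <<'E'
from h import *
go([.37,-.272,.25],0)
E
```

```text
xyz [ 0.668  -0.6277 -0.0216] w [-1.1000e-03 -7.0000e-04 -1.0392e+00] rows 5.9 5.8
```

```bash
python3 -m handwheel '[{"x":0.668,"y":-0.628,"z":-0.022,"wx":0,"wy":0,"wz":-1,"gripper":1},{"x":0.668,"y":-0.628,"z":-0.022,"wx":0,"wy":0,"wz":-1,"gripper":1},{"x":0.668,"y":-0.628,"z":-0.022,"wx":0,"wy":0,"wz":-1,"gripper":1},{"x":0.668,"y":-0.628,"z":-0.022,"wx":0,"wy":0,"wz":-1,"gripper":1},{"x":0.668,"y":-0.628,"z":-0.022,"wx":0,"wy":0,"wz":-1,"gripper":1},{"x":0.668,"y":-0.628,"z":-0.022,"wx":0,"wy":0,"wz":-1,"gripper":1},{"x":0.668,"y":-0.628,"z":-0.022,"wx":0,"wy":0,"wz":-1,"gripper":1},{"x":0.668,"y":-0.628,"z":-0.022,"wx":0,"wy":0,"wz":-1,"gripper":1}]'
python3 - <<'E'
from h import *
go([.533,.055,.20],45); print(manip.read_state()['joint_pos'])
E
```

```text
time: 1.1
position: [0.3701, -0.2724, 0.2504]
tcp_rot: [0.0, 0.777, 0.63, -0.0]
wrist_force: [-0.6, -0.6, -1.1]
opening: 0.0877
grasp_force: 0.0
xyz [0.8849 0.2298 0.1258] w [ 0.0152  0.7502 -0.037 ] rows 5.9 4.2
[-6.60225463e-01  1.65555050e-01  1.97471055e+00 -3.67937283e-04
  1.00130572e+00 -4.52428094e-01]
```

```bash
python3 -m handwheel '[{"x":0.885,"y":0.23,"z":0.126,"wx":0.015,"wy":0.75,"wz":-0.037,"gripper":1},{"x":0.885,"y":0.23,"z":0.126,"wx":0.015,"wy":0.75,"wz":-0.037,"gripper":1},{"x":0.885,"y":0.23,"z":0.126,"wx":0.015,"wy":0.75,"wz":-0.037,"gripper":1},{"x":0.885,"y":0.23,"z":0.126,"wx":0.015,"wy":0.75,"wz":-0.037,"gripper":1},{"x":0.885,"y":0.23,"z":0.126,"wx":0.015,"wy":0.75,"wz":-0.037,"gripper":1},{"x":0.885,"y":0.23,"z":0.126,"wx":0.015,"wy":0.75,"wz":-0.037,"gripper":1},{"x":0.885,"y":0.23,"z":0.126,"wx":0.015,"wy":0.75,"wz":-0.037,"gripper":1},{"x":0.885,"y":0.23,"z":0.126,"wx":0.015,"wy":0.75,"wz":-0.037,"gripper":1},{"x":0.885,"y":0.23,"z":0.126,"wx":0.015,"wy":0.75,"wz":-0.037,"gripper":1}]'
python3 - <<'E'
from h import *
go([.533,.056,.098],45);go([.545,.1255,.025],45); print(manip.read_state()['joint_pos'])
E
```

```text
time: 2.22
position: [0.5333, 0.0533, 0.2002]
tcp_rot: [-0.246, 0.706, 0.596, 0.293]
wrist_force: [0.2, 0.3, 0.6]
opening: 0.088
grasp_force: 0.0
xyz [-0.1761 -0.0019  0.1853] w [ 0.0024  0.0002 -0.0015] rows 1.6 0.0
xyz [-0.1804 -0.0018  0.4391] w [ 0.0024  0.0002 -0.0015] rows 3.0 0.0
[-0.31371285  0.4619283   1.94103321  0.90388317  1.09851163 -0.72627911]
```

```bash
python3 -m handwheel '[{"x":-0.178,"y":-0.002,"z":0.185,"gripper":1},{"x":-0.178,"y":-0.002,"z":0.185,"gripper":1},{"x":-0.179,"y":-0.002,"z":0.25,"gripper":1},{"x":-0.18,"y":-0.002,"z":0.32,"gripper":1},{"x":-0.18,"y":-0.002,"z":0.38,"gripper":1},{"x":-0.18,"y":-0.002,"z":0.42,"gripper":1},{"x":-0.18,"y":-0.002,"z":0.439,"gripper":1},{"x":-0.18,"y":-0.002,"z":0.439,"gripper":1}]'
python3 - <<'E'
from h import *
go([.545,.1255,.025],45)
p,d=shot('side','s1'); q,_=shot('top','t1')
cv2.imwrite('pics/c2.png',np.vstack([cv2.resize(p[120:220,210:350],(560,300)),cv2.resize(q[150:240,180:306],(560,300))]))
E
```

```text
xyz [-0.1804 -0.0018  0.4391] w [ 0.0024  0.0002 -0.0015] rows 3.0 0.0invalid input
```

View pics/c2.png

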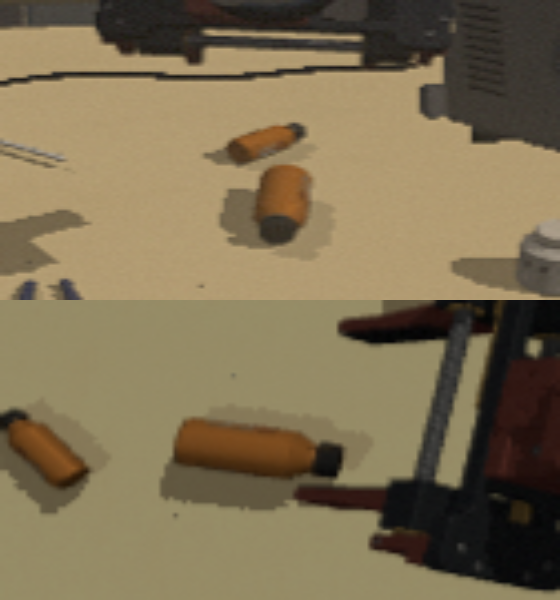

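The move was refused because the turn values were missing. The picture shows the open gripper still up on the cap side, and the bottle untouched. I'll repeat the move with all the keys.

```bash
python3 -m handwheel '[{"x":-0.178,"y":-0.002,"z":0.185,"wx":0,"wy":0,"wz":0,"gripper":1},{"x":-0.178,"y":-0.002,"z":0.185,"wx":0,"wy":0,"wz":0,"gripper":1},{"x":-0.179,"y":-0.002,"z":0.25,"wx":0,"wy":0,"wz":0,"gripper":1},{"x":-0.18,"y":-0.002,"z":0.32,"wx":0,"wy":0,"wz":0,"gripper":1},{"x":-0.18,"y":-0.002,"z":0.38,"wx":0,"wy":0,"wz":0,"gripper":1},{"x":-0.18,"y":-0.002,"z":0.42,"wx":0,"wy":0,"wz":0,"gripper":1},{"x":-0.18,"y":-0.002,"z":0.439,"wx":0,"wy":0,"wz":0,"gripper":1},{"x":-0.18,"y":-0.002,"z":0.439,"wx":0,"wy":0,"wz":0,"gripper":1}]'
python3 - <<'E'
from h import *
go([.545,.1255,.025],45)
p,d=shot('side','s2'); q,_=shot('top','t2')
cv2.imwrite('pics/c3.png',np.vstack([cv2.resize(p[120:220,210:350],(560,300)),cv2.resize(q[150:240,180:306],(560,300))]))
E
```

```text
time: 3.32
position: [0.5447, 0.1274, 0.025]
tcp_rot: [-0.247, 0.705, 0.597, 0.292]
wrist_force: [0.4, 0.3, 0.2]
opening: 0.0879
grasp_force: 0.0
xyz [-0.0033  0.0016 -0.0031] w [ 0.0004 -0.0001  0.0001] rows 0.0 0.0
```

View pics/c3.png

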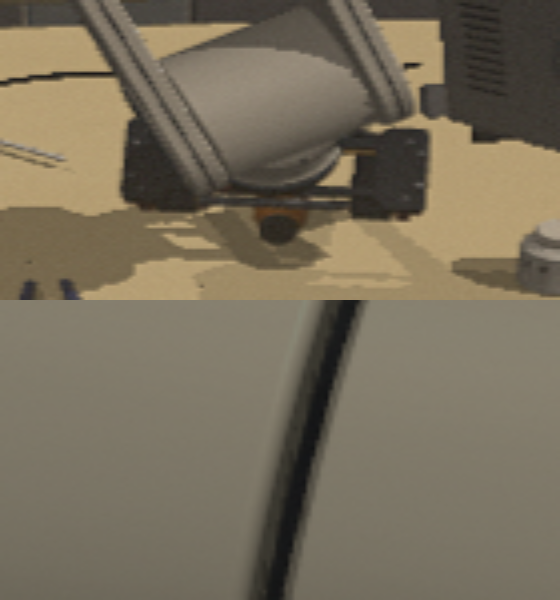

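The side view shows the bottle's cap in the middle under the gripper, between the fingers. The top view is hidden by the arm. I'll close the fingers.

```bash
python3 -m handwheel '[{"x":0,"y":0,"z":0,"wx":0,"wy":0,"wz":0,"gripper":0},{"x":0,"y":0,"z":0,"wx":0,"wy":0,"wz":0,"gripper":0},{"x":0,"y":0,"z":0,"wx":0,"wy":0,"wz":0,"gripper":0},{"x":0,"y":0,"z":0,"wx":0,"wy":0,"wz":0,"gripper":0},{"x":0,"y":0,"z":0,"wx":0,"wy":0,"wz":0,"gripper":0},{"x":0,"y":0,"z":0,"wx":0,"wy":0,"wz":0,"gripper":0}]'
python3 - <<'E'
from h import *
s=manip.read_state(); p=s['position']; R=Rn.from_quat(s['tcp_rot'],scalar_first=True)
base=np.array([.5515,.1628,.017]); base[:2]+= -b[:2]*0
rel=R.inv().apply(base-p); ax=R.inv().apply(b)
print('base in tool',rel.round(4),'axis',ax.round(3)); np.save('rel.npy',rel)
go([.545,.1255,.16],45)
E
```

```text
time: 4.18
position: [0.5446, 0.1275, 0.025]
tcp_rot: [-0.247, 0.705, 0.597, 0.292]
wrist_force: [0.2, -0.1, 0.2]
opening: 0.0329
grasp_force: 30.0
base in tool [0.0198 0.0009 0.0311] axis [-0.707  0.    -0.707]
xyz [ 0.2353  0.0018 -0.242 ] w [ 0.0004 -0.0001  0.    ] rows 2.2 0.0
```

```bash
python3 -m handwheel '[{"x":0.08,"y":0.001,"z":-0.08,"wx":0,"wy":0,"wz":0,"gripper":0},{"x":0.17,"y":0.001,"z":-0.17,"wx":0,"wy":0,"wz":0,"gripper":0},{"x":0.24,"y":0.002,"z":-0.24,"wx":0,"wy":0,"wz":0,"gripper":0},{"x":0.24,"y":0.002,"z":-0.24,"wx":0,"wy":0,"wz":0,"gripper":0}]'
python3 - <<'E'
from h import *
go([.545,-.02,.22],0)
E
```

```text
time: 4.68
position: [0.5468, 0.1271, 0.1634]
tcp_rot: [-0.245, 0.705, 0.597, 0.294]
wrist_force: [0.5, -0.2, -0.9]
opening: 0.033
grasp_force: 30.0
xyz [-0.1572  0.0576 -0.3568] w [ 0.0055 -0.7501  0.0021] rows 2.5 4.2
```

```bash
python3 -m handwheel '[{"x":-0.03,"y":0.012,"z":-0.075,"wx":0,"wy":-0.15,"wz":0,"gripper":0},{"x":-0.06,"y":0.024,"z":-0.15,"wx":0,"wy":-0.3,"wz":0,"gripper":0},{"x":-0.09,"y":0.036,"z":-0.22,"wx":0,"wy":-0.45,"wz":0,"gripper":0},{"x":-0.12,"y":0.048,"z":-0.29,"wx":0.003,"wy":-0.6,"wz":0.001,"gripper":0},{"x":-0.157,"y":0.058,"z":-0.357,"wx":0.005,"wy":-0.75,"wz":0.002,"gripper":0},{"x":-0.157,"y":0.058,"z":-0.357,"wx":0.005,"wy":-0.75,"wz":0.002,"gripper":0},{"x":-0.157,"y":0.058,"z":-0.357,"wx":0.005,"wy":-0.75,"wz":0.002,"gripper":0}]'
python3 - <<'E'
from h import *
rel=np.load('rel.npy')
t=np.array([.5463,-.1715,.10])-tgt(-45).apply(rel); print(t)
go(t,-45)
E
```

```text
time: 5.55
position: [0.5431, -0.019, 0.2158]
tcp_rot: [-0.004, 0.763, 0.646, -0.001]
wrist_force: [0.4, -0.2, -1.1]
opening: 0.0333
grasp_force: 30.0
[ 0.54676173 -0.16346284  0.13596392]
xyz [-0.3554  0.0705  0.1977] w [-0.0073 -0.7532  0.0033] rows 2.6 4.2
```

```bash
python3 -m handwheel '[{"x":-0.07,"y":0.014,"z":0.04,"wx":-0.001,"wy":-0.15,"wz":0,"gripper":0},{"x":-0.14,"y":0.028,"z":0.08,"wx":-0.003,"wy":-0.3,"wz":0.001,"gripper":0},{"x":-0.21,"y":0.042,"z":0.12,"wx":-0.004,"wy":-0.45,"wz":0.002,"gripper":0},{"x":-0.28,"y":0.056,"z":0.16,"wx":-0.006,"wy":-0.6,"wz":0.003,"gripper":0},{"x":-0.355,"y":0.07,"z":0.198,"wx":-0.007,"wy":-0.753,"wz":0.003,"gripper":0},{"x":-0.355,"y":0.07,"z":0.198,"wx":-0.007,"wy":-0.753,"wz":0.003,"gripper":0},{"x":-0.355,"y":0.07,"z":0.198,"wx":-0.007,"wy":-0.753,"wz":0.003,"gripper":0},{"x":-0.355,"y":0.07,"z":0.198,"wx":-0.007,"wy":-0.753,"wz":0.003,"gripper":0}]'
python3 - <<'E'
from h import *
rel=np.load('rel.npy'); s=manip.read_state(); R=Rn.from_quat(s['tcp_rot'],scalar_first=True)
print('base',s['position']+R.apply(rel),s['joint_pos'])
p,d=shot('side','s3'); q,e=shot('top','t3')
C=cloud('side',d)[180:290,230:350]; hsv=cv2.cvtColor(p,cv2.COLOR_BGR2HSV)[180:290,230:350]
m=(abs(hsv[...,0].astype(int)-12)<6)&(hsv[...,1]>150)&(C[...,1]<-.1)
Q=C[m]; print(m.sum(),Q.min(0),Q.max(0),np.median(Q,0))
cv2.imwrite('pics/c4.png',cv2.resize(p[150:300,200:400],(800,600)))
E
```

```text
time: 6.55
position: [0.5481, -0.1642, 0.1391]
tcp_rot: [0.249, 0.706, 0.596, -0.291]
wrist_force: [0.3, 0.2, -0.2]
opening: 0.0334
grasp_force: 30.0
base [ 0.54773525 -0.17229876  0.10318134] [ 0.04589301  0.63114659  1.81691795 -0.88612434  1.10440742  0.80148992]
238 [ 0.52997082 -0.19217322  0.10434996] [ 0.56182941 -0.16673721  0.17328215] [ 0.54675088 -0.18668046  0.15859476]
```

View pics/c4.png

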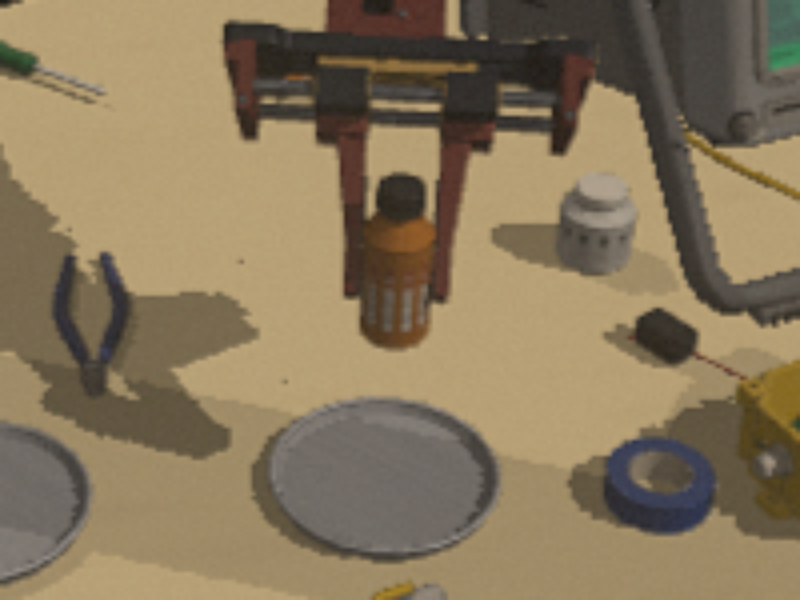

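The bottle is upright in the fingers (about (400,260) in the crop) above the far tray, which is at (385,475). Depth puts the base at about z = 0.103. I'll lower it, slowing near the floor.

```bash
python3 -m handwheel '[{"x":0.03,"y":0,"z":0.03,"wx":0,"wy":0,"wz":0,"gripper":0},{"x":0.07,"y":0,"z":0.07,"wx":0,"wy":0,"wz":0,"gripper":0},{"x":0.11,"y":0,"z":0.11,"wx":0,"wy":0,"wz":0,"gripper":0},{"x":0.14,"y":0,"z":0.14,"wx":0,"wy":0,"wz":0,"gripper":0},{"x":0.155,"y":0,"z":0.155,"wx":0,"wy":0,"wz":0,"gripper":0},{"x":0.163,"y":0,"z":0.163,"wx":0,"wy":0,"wz":0,"gripper":0},{"x":0.163,"y":0,"z":0.163,"wx":0,"wy":0,"wz":0,"gripper":0}]'
python3 - <<'E'
from h import *
rel=np.load('rel.npy'); s=manip.read_state(); R=Rn.from_quat(s['tcp_rot'],scalar_first=True)
print('base',s['position']+R.apply(rel),'bottle axis',R.apply([-.7071,0,-.7071]),s['wrist_force'])
go(s['position']-[0,0,.004],-45)
E
```

```text
time: 7.52
position: [0.5479, -0.1648, 0.0458]
tcp_rot: [0.249, 0.705, 0.596, -0.292]
wrist_force: [0.2, 0.3, -0.9]
opening: 0.0332
grasp_force: 30.0
base [ 0.54754521 -0.17298276  0.00990769] bottle axis [-0.00219673  0.00347799  0.99998195] [ 0.17866836  0.31359522 -0.90491466]
xyz [ 0.0071 -0.      0.007 ] w [ 0.0016  0.0029 -0.0021] rows 0.1 0.0
```

```bash
python3 -m handwheel '[{"x":0.004,"y":0,"z":0.004,"wx":0,"wy":0,"wz":0,"gripper":0},{"x":0.007,"y":0,"z":0.007,"wx":0,"wy":0,"wz":0,"gripper":0},{"x":0.0085,"y":0,"z":0.0085,"wx":0,"wy":0,"wz":0,"gripper":0},{"x":0.0085,"y":0,"z":0.0085,"wx":0,"wy":0,"wz":0,"gripper":0}]'
python3 -m handwheel '[{"x":0.0012,"y":0,"z":0.0012,"wx":0,"wy":0,"wz":0,"gripper":0},{"x":0.0025,"y":0,"z":0.0025,"wx":0,"wy":0,"wz":0,"gripper":0},{"x":0.0025,"y":0,"z":0.0025,"wx":0,"wy":0,"wz":0,"gripper":0}]'
```

```text
time: 8.02
position: [0.5478, -0.1648, 0.041]
tcp_rot: [0.249, 0.705, 0.596, -0.293]
wrist_force: [-0.4, 0.7, -0.8]
opening: 0.0328
grasp_force: 30.0
time: 8.4
position: [0.5479, -0.1649, 0.0406]
tcp_rot: [0.249, 0.705, 0.595, -0.293]
wrist_force: [-1.6, 2.5, 7.7]
opening: 0.0332
grasp_force: 30.0
```

There is contact at about 8 N. I'll relieve it slightly, open, and wait.

```bash
python3 -m handwheel '[{"x":-0.0015,"y":0,"z":-0.0015,"wx":0,"wy":0,"wz":0,"gripper":0},{"x":-0.0015,"y":0,"z":-0.0015,"wx":0,"wy":0,"wz":0,"gripper":0},{"x":-0.0015,"y":0,"z":-0.0015,"wx":0,"wy":0,"wz":0,"gripper":1},{"x":-0.0015,"y":0,"z":-0.0015,"wx":0,"wy":0,"wz":0,"gripper":1},{"x":-0.0015,"y":0,"z":-0.0015,"wx":0,"wy":0,"wz":0,"gripper":1},{"x":-0.0015,"y":0,"z":-0.0015,"wx":0,"wy":0,"wz":0,"gripper":1},{"x":-0.0015,"y":0,"z":-0.0015,"wx":0,"wy":0,"wz":0,"gripper":1},{"x":-0.0015,"y":0,"z":-0.0015,"wx":0,"wy":0,"wz":0,"gripper":1},{"x":-0.0015,"y":0,"z":-0.0015,"wx":0,"wy":0,"wz":0,"gripper":1},{"x":-0.0015,"y":0,"z":-0.0015,"wx":0,"wy":0,"wz":0,"gripper":1}]'
python3 -m handwheel '[{"x":0,"y":0,"z":0,"wx":0,"wy":0,"wz":0,"gripper":1},{"x":0,"y":0,"z":0,"wx":0,"wy":0,"wz":0,"gripper":1},{"x":0,"y":0,"z":0,"wx":0,"wy":0,"wz":0,"gripper":1},{"x":0,"y":0,"z":0,"wx":0,"wy":0,"wz":0,"gripper":1},{"x":0,"y":0,"z":0,"wx":0,"wy":0,"wz":0,"gripper":1},{"x":0,"y":0,"z":0,"wx":0,"wy":0,"wz":0,"gripper":1},{"x":0,"y":0,"z":0,"wx":0,"wy":0,"wz":0,"gripper":1},{"x":0,"y":0,"z":0,"wx":0,"wy":0,"wz":0,"gripper":1}]'
python3 - <<'E'
from h import *
p,d=shot('side','s4'); cv2.imwrite('pics/c5.png',cv2.resize(p[150:300,200:400],(800,600)))
E
```

```text
time: 9.65
position: [0.5478, -0.1648, 0.0404]
tcp_rot: [0.249, 0.705, 0.596, -0.293]
wrist_force: [-0.6, -0.2, -0.2]
opening: 0.0879
grasp_force: 0.0
time: 10.65
position: [0.5479, -0.1648, 0.0404]
tcp_rot: [0.249, 0.705, 0.596, -0.293]
wrist_force: [-0.3, -0.3, -0.8]
opening: 0.0879
grasp_force: 0.0
```

View pics/c5.png

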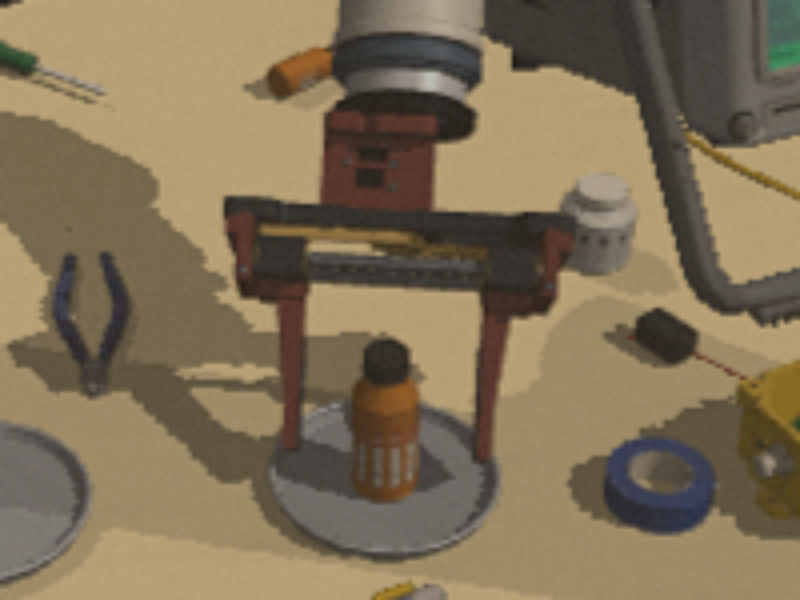

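The bottle stands alone at the tray centre, base at about (385,490) in the crop, with the fingers open at (290,440) and (485,455). The jar, tape and cutters are unmoved. I'll re-grip and lift 100 mm.

```bash
python3 -m handwheel '[{"x":0,"y":0,"z":0,"wx":0,"wy":0,"wz":0,"gripper":0},{"x":0,"y":0,"z":0,"wx":0,"wy":0,"wz":0,"gripper":0},{"x":0,"y":0,"z":0,"wx":0,"wy":0,"wz":0,"gripper":0},{"x":0,"y":0,"z":0,"wx":0,"wy":0,"wz":0,"gripper":0},{"x":0,"y":0,"z":0,"wx":0,"wy":0,"wz":0,"gripper":0},{"x":0,"y":0,"z":0,"wx":0,"wy":0,"wz":0,"gripper":0},{"x":0,"y":0,"z":0,"wx":0,"wy":0,"wz":0,"gripper":0}]'
python3 -m handwheel '[{"x":-0.015,"y":0,"z":-0.015,"wx":0,"wy":0,"wz":0,"gripper":0},{"x":-0.04,"y":0,"z":-0.04,"wx":0,"wy":0,"wz":0,"gripper":0},{"x":-0.07,"y":0,"z":-0.07,"wx":0,"wy":0,"wz":0,"gripper":0},{"x":-0.1,"y":0,"z":-0.1,"wx":0,"wy":0,"wz":0,"gripper":0},{"x":-0.13,"y":0,"z":-0.13,"wx":0,"wy":0,"wz":0,"gripper":0},{"x":-0.155,"y":0,"z":-0.155,"wx":0,"wy":0,"wz":0,"gripper":0},{"x":-0.17,"y":0,"z":-0.17,"wx":0,"wy":0,"wz":0,"gripper":0},{"x":-0.177,"y":0,"z":-0.177,"wx":0,"wy":0,"wz":0,"gripper":0},{"x":-0.177,"y":0,"z":-0.177,"wx":0,"wy":0,"wz":0,"gripper":0}]'
for i in 1; do python3 -m handwheel '[{"x":0,"y":0,"z":0,"wx":0,"wy":0,"wz":0,"gripper":0},{"x":0,"y":0,"z":0,"wx":0,"wy":0,"wz":0,"gripper":0},{"x":0,"y":0,"z":0,"wx":0,"wy":0,"wz":0,"gripper":0},{"x":0,"y":0,"z":0,"wx":0,"wy":0,"wz":0,"gripper":0},{"x":0,"y":0,"z":0,"wx":0,"wy":0,"wz":0,"gripper":0},{"x":0,"y":0,"z":0,"wx":0,"wy":0,"wz":0,"gripper":0},{"x":0,"y":0,"z":0,"wx":0,"wy":0,"wz":0,"gripper":0},{"x":0,"y":0,"z":0,"wx":0,"wy":0,"wz":0,"gripper":0},{"x":0,"y":0,"z":0,"wx":0,"wy":0,"wz":0,"gripper":0},{"x":0,"y":0,"z":0,"wx":0,"wy":0,"wz":0,"gripper":0}]'; done
python3 -m handwheel '[{"x":0,"y":0,"z":0,"wx":0,"wy":0,"wz":0,"gripper":0},{"x":0,"y":0,"z":0,"wx":0,"wy":0,"wz":0,"gripper":0},{"x":0,"y":0,"z":0,"wx":0,"wy":0,"wz":0,"gripper":0},{"x":0,"y":0,"z":0,"wx":0,"wy":0,"wz":0,"gripper":0},{"x":0,"y":0,"z":0,"wx":0,"wy":0,"wz":0,"gripper":0},{"x":0,"y":0,"z":0,"wx":0,"wy":0,"wz":0,"gripper":0},{"x":0,"y":0,"z":0,"wx":0,"wy":0,"wz":0,"gripper":0},{"x":0,"y":0,"z":0,"wx":0,"wy":0,"wz":0,"gripper":0},{"x":0,"y":0,"z":0,"wx":0,"wy":0,"wz":0,"gripper":0},{"x":0,"y":0,"z":0,"wx":0,"wy":0,"wz":0,"gripper":0}]'
python3 - <<'E'
from h import *
p,d=shot('side','s5'); cv2.imwrite('pics/c6.png',cv2.resize(p[150:300,200:400],(800,600)))
C=cloud('side',d)[180:290,230:350]; hsv=cv2.cvtColor(p,cv2.COLOR_BGR2HSV)[180:290,230:350]
m=(abs(hsv[...,0].astype(int)-12)<6)&(hsv[...,1]>150)&(C[...,1]<-.1)
Q=C[m]; print(m.sum(),Q.min(0),Q.max(0))
E
```

```text
time: 11.58
position: [0.5478, -0.1648, 0.0404]
tcp_rot: [0.249, 0.705, 0.596, -0.293]
wrist_force: [-1.1, 0.3, -0.0]
opening: 0.0331
grasp_force: 30.0
time: 12.7
position: [0.5476, -0.1644, 0.1405]
tcp_rot: [0.249, 0.705, 0.596, -0.293]
wrist_force: [-0.4, -0.8, -1.8]
opening: 0.0329
grasp_force: 30.0
time: 13.95
position: [0.5476, -0.1645, 0.1405]
tcp_rot: [0.249, 0.705, 0.596, -0.293]
wrist_force: [0.0, -0.5, -1.0]
opening: 0.0329
grasp_force: 30.0
time: 15.2
position: [0.5476, -0.1645, 0.1405]
tcp_rot: [0.249, 0.705, 0.596, -0.293]
wrist_force: [-0.3, 0.6, -1.3]
opening: 0.0331
grasp_force: 30.0
249 [ 0.529441   -0.19233511  0.1071556 ] [ 0.5618348  -0.16784423  0.17540759]
```

View pics/c6.png

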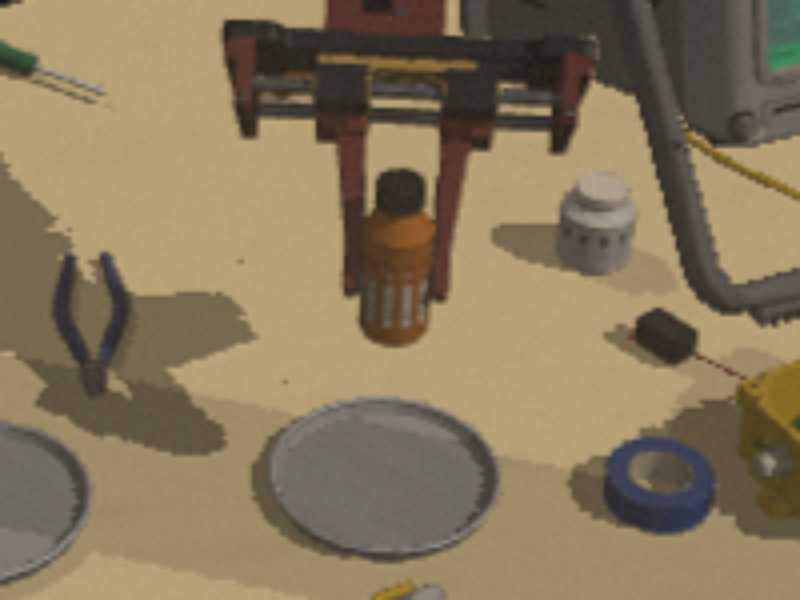

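The bottle is held upright, base at about (395,340) in the crop and z about 0.105, over the tray. It has been still for over 2.5 s, so I'm handing the job in.

```bash
python3 -c "
from station import manip; print(manip.finish_job())"
```

```text
the job is handed in; nothing more can be done
None
```

The bottle stood by itself in the far drip tray for over a second, and the arm now holds it upright and still, its base about 10 cm above the tray; it was held 2.5 s before hand-in, and the jar, tape and cutters were not disturbed (the hand-in gave no verdict).

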